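# Hold the coffee grinder's twist lid in its run position

## Robot

A 7-joint arm with a two-finger parallel gripper is mounted at the origin on the work surface. World frame = base frame: x ahead of the robot, y to its left, z up, the work surface at z = 0. Lengths are in m, angles in rad, forces in N, time in s.
With the tool pointing down it reaches from about 0.4 to 0.875 m from the base axis. Payload 19.3 kg.
Tool frame: the origin (TCP) lies at the very end of the fingers, on their centre line; the grasp point (between the pads) lies 19 mm behind it; z points along the fingers, y is the line along which they close (so a half turn about z gives the same grasp; the last joint's range is limited). The gripper opens to 85 mm and grips with 20 to 120 N. Pads are 22 mm wide; open, the fingers measure 114 mm over their backs; the gripper's body (76 mm by 85 mm) begins 54 mm behind the grasp point. The pads swing forward as they close: fully open they stand 13 mm farther back than shut.
Start: joints at [1.18, 0.521, -0.036, 1.599, 0.021, 1.021, -0.113], TCP at [0.197, -0.593, 0.231] pointing down, gripper open.
Joint ranges: [-2.91, 2.91], [-0.3, 2.13], [-1.5, 1.42], [0.17, 2.43], [-1.26, 4.41], [0.16, 1.93], [-2.52, 2.52]. Speed limits (rad/s): [1.89, 1.89, 2.39, 2.39, 3.01, 3.01, 3.01].

## Interface

Orientations are given as [roll, pitch, yaw] about the fixed x, y, z axes, in that order (R = Rz(yaw) Ry(pitch) Rx(roll)).
In Python, from workcell import bot gives the robot as it stands.
- The arm moves only by the tool jog_arm, never from a script. Its argument "motion" is a list of rows, each a list of 5 numbers: the shift along the tool's x, y, z scaled (see below), then the turn about the tool's z scaled (see below), then the opening, from 0 (shut) to 1 (fully open). A call has 1 to 12 rows; each row shifts and turns the commanded pose from where the row before left it, along the tool's axes as they then stand; what a row does not reach is not made up. The controller multiplies each number of a shift by 30 mm and each number of a turn by 0.08 rad. A row lasts 1/10 s, in which the tool goes at most 50 mm and 8.59 degrees, less where a joint would pass 70% of its speed; a pose out of reach is approached as far as the arm can. A call with a number of a shift or a turn outside -1 to 1 is refused whole. A call with a gripper value outside its range is refused whole. The fingers move at their own pace and stop on an object; "newtons" is the grip in N (left out, the last holds). Time passes only in rows, so rows that do not move let the fingers close. It gives the time, the measured TCP pose, the force, the opening and the grip force at its end, in the units of the state.
- bot.observe(): the state, without advancing time (a new reading comes with each control period).
- bot.grab_frame(name): name is "side" or "top"; returns a dict with "pixels" (420x560x3 uint8, red, green, blue), "fovy" (degrees; the focal length in pixels is half the picture's height over the tangent of half this angle, whatever the lens; pixels are square), "cx", "cy" (the principal point, pixels), "rvec" (rotation vector, rad) and "tvec" (3), from world to camera coordinates, as OpenCV has them. Camera axes: x right, y down, z forward; pixel columns grow to the right and rows downward; lengths in m; the calibration is good to about 2 mm. A picture is of the moment at which its call begins. There is no depth.
- bot.job_done(): hands the job in; it is judged then, once.
The state is a dict: "clock": time; "qpos": joint angles; "qd": joint speeds; "joint_efforts": joint torques, N m; "position": TCP position; "tool_rot": TCP orientation; "force": force on the tool from outside, world axes, zero at the start; "moment": the same for the moment, N m; "grip_width": finger opening in m; "finger_force": force on a finger pad.
Only numpy, scipy, OpenCV 4.12 (cv2) and the standard library are available. Lean on these libraries where they do the work, as an engineer would, in place of code of your own. Each camera call takes 0.05 s, during which the arm holds its last target. There are 200 camera calls.

## Task

Put the loose lid on the small coffee grinder on the desk, its two lugs down through the two notches in the rim until it sits flat on the rim, then twist it clockwise (seen from above) against the spring to the run position: 45 degrees, half of the way to the lock. Finish still gripping the lid and holding it there, because it springs back if let go; never turn it on to where the lock clicks, and leave the other things on the desk where they are.

Things in the scene. Friction and masses are not known exactly. Their poses are not given: they have to be found in the camera images.
- lid_grip (a point): Point on the loose lid's axis, in its upright grip bar (56 mm long, 14 thick, 36 high) on top of a disc 76 mm across, 8 mm thick. It lies 12 mm below the bar's top, 24 mm above the disc's top face, 45 mm above the lid's foot, on which it stands on the desk. x runs along the bar, y across it (the way to grip), z up. A half turn of the lid makes no difference.
- lid: The lid, dark plastic, about 120 g. Origin: centre of its foot; axes as lid_grip. Below the disc is a round spigot 50 mm across with a tapered foot, 13 mm deep. Two lugs at its foot, along +x and -x, straight below the bar's ends, are 7 mm wide, 5 mm high and reach 32 mm from the axis; two small steel pips on the disc's edge mark them.
- lid_seat (a point): Point on the lid's axis at the level of the disc's underside (the face that rests on the grinder's rim), 13 mm above the foot, 32 mm below lid_grip; axes as lid_grip. Fully home it coincides with grinder_mouth; if the lugs miss the notches the lid stays 13 mm higher.
- grinder_mouth (a point): Centre of the coffee grinder's open top, level with the rim's top face; z up. The grinder is a metal cylinder about 95 mm across, 150 mm high, fixed to the desk. The opening is 56 mm across; the two notches for the lugs lie along +x and -x, 16 mm wide, reaching 37 mm from the axis. The rim plate is 6 mm thick; twisted lugs are caught under it.
- run_mark (a point): One of two opposite single black ribs on the grinder's rim, 45 degrees clockwise (from above) of a notch, 43 mm from the axis: in the run position the lid's two steel pips point at these. Pairs of ribs at 90 degrees mark the lock.
- collar (a joint): Sprung ring in the grinder, turned by the lugs: rad, clockwise from above. 0: at rest, its pockets below the notches; about 0.65: lid in the run position; the lock clicks at 1.3; end stop 1.57. The spring drives it back to 0 with 0.04 N m plus 0.10 N m per rad (friction 0.01 N m). With the play in its pockets the lid stands 0.1 to 0.15 rad farther than the ring.
- speaker: Bystander: black cylinder speaker with a metal band, 76 mm across, 110 mm high; origin at the centre of its underside.
- tin: Bystander: closed metal tin with a paper label, 74 mm across, 110 mm high; origin at the centre of its underside.
- mug: Bystander: white mug, 80 mm across, 90 mm high; origin at the centre of its underside.
- notebook: Bystander: closed notebook lying flat, 130 by 190 by 16 mm; origin at the centre of its underside.
Mind the look-alikes: they are no part of the job. What is shaped like the part that bears grinder_mouth but turquoise is not meant. What is shaped like the lid but brown is not meant.

How it is judged:
By the outcome, as a careful person would: the job done as asked, in the order asked, and still so for the second after the job is handed in, while the arm keeps its last pose, push and grip.
It also fails if it takes over 45 s, if anything falls off the work surface, if the arm or the gripper's body presses on something with over 40 N, if the wrist force passes 120 N, or if a joint passes its speed limit or range.

## Working session

There is one attempt and no reset: what is moved stays moved. The work goes in short steps, Python scripts to look and compute and a tool call to move; the robot and the scene stay as the last step left them, time stands still between calls to the robot, and variables do not carry over. Pictures are saved under pics/ and viewed, at most 10 in all, crops included, and the job is handed in when it is done.

Besides the shell and the picture viewer there is one more tool, called after ">>>" as name([rows], argument=value, ...), one row to a line, values as JSON. jog_arm: Moves the arm, as the interface text tells. Shifts and turns lie within -1 to 1; 1 stands for 30 mm of shift or 0.08 rad of turn. Its arguments: {"type":"object","properties":{"motion":{"type":"array","items":{"type":"array","items":{"type":"number"}}},"newtons":{"type":"number"}},"required":["motion"]}

```bash
mkdir -p pics
cat > h.py <<'E'
import numpy as np,cv2
from workcell import bot
def grab(n,f):
    d=bot.grab_frame(n); cv2.imwrite(f,d["pixels"][:,:,::-1]); 
    np.savez(f[:-4]+".npz",**{k:v for k,v in d.items()}); return d
def KRt(d):
    f=210/np.tan(np.radians(float(d["fovy"]))/2)
    return np.array([[f,0,d["cx"]],[0,f,d["cy"]],[0,0,1]],float),cv2.Rodrigues(np.array(d["rvec"],float))[0],np.array(d["tvec"],float).ravel()
def ray(d,u,v):
    K,R,t=KRt(d); return -R.T@t, R.T@np.linalg.solve(K,[u,v,1])
def atz(d,u,v,z):
    o,r=ray(d,u,v); return o+r*(z-o[2])/r[2]
def proj(d,P):
    K,R,t=KRt(d); c=K@(R@np.array(P,float)+t); return c[:2]/c[2]
def load(f): return dict(np.load(f))
E
python3 - <<'E'
from h import *
a=grab("top","pics/t1.png");b=grab("side","pics/s1.png")
for d in(a,b):print({k:d[k] for k in d if k!="pixels"}, ray(d,0,0)[0])
print(bot.observe())
E
```

```text
{'fovy': 46.104245900136135, 'cx': 283.9227799322664, 'cy': 208.46437695679643, 'rvec': array([ 2.16516634, -2.17871148,  0.08116046]), 'tvec': array([0.08368084, 0.55520073, 1.39206084])} [0.43388197 0.06447566 1.43550446]
{'fovy': 48.717744566066656, 'cx': 278.41763236824295, 'cy': 207.26865001402857, 'rvec': array([ 0.10906965, -2.85576073,  1.26694319]), 'tvec': array([0.54244371, 0.05597376, 1.48392859])} [0.48128934 1.09846985 1.03011983]
{'clock': 0.1, 'qpos': array([ 1.1798027 ,  0.52194652, -0.03632238,  1.59991085,  0.02122096,
        1.02110048, -0.11278177]), 'qd': array([-0.00031966, -0.00210781,  0.00077047, -0.00011297,  0.00098534,
        0.00203834, -0.00100486]), 'joint_efforts': array([ 5.11451944e-03, -9.28478122e+01,  1.98419452e+00, -3.70526147e+01,
        1.80227176e-02,  5.45020681e-03,  1.81816672e-04]), 'position': array([ 0.19694738, -0.59286206,  0.23080264]), 'tool_rot': array([-3.14061690e+00,  8.76972404e-05,  3.20806772e-01]), 'force': array([0.35250614, 0.1577926 , 0.51880382]), 'moment': array([-0.00442384, -0.02912063, -0.01829931]), 'finger_force': 0.0, 'grip_width': 0.08544547155955469}
```

View pics/t1.png

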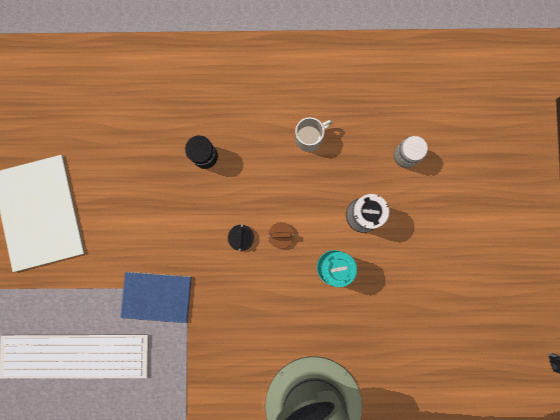

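View pics/s1.png

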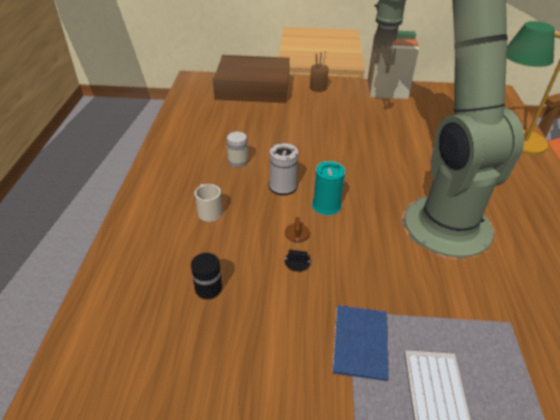

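Lid candidates in the top view are dark (240,238) and brown (282,236). Grinder candidates are metal (371,212) and turquoise (338,269). By the description I choose the dark lid and the metal grinder. The side view agrees: dark lid (297,260), metal grinder (284,168). Next is a close crop to check.

Run:
```python
import cv2,numpy as np
a=cv2.imread("pics/t1.png")
L=cv2.resize(a[218:258,220:260],(400,400),interpolation=cv2.INTER_CUBIC)
G=cv2.resize(a[192:232,351:391],(400,400),interpolation=cv2.INTER_CUBIC)
cv2.imwrite("pics/c1.png",np.hstack([np.clip(L*2.0,0,255).astype('uint8'),G]))
```

```text
(no output)
```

View pics/c1.png

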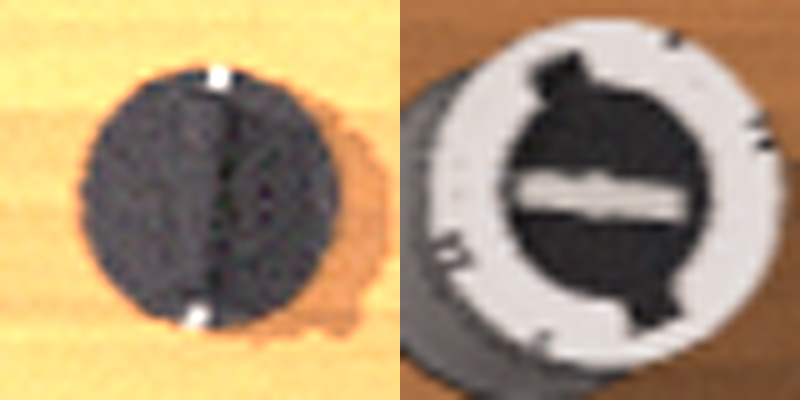

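The left crop is the dark lid, with steel pips at crop (218,77) and (197,318) and its disc centred near (208,198). The right crop is the metal rim, centred near (606,193). Its notch tips are at (557,68) and (655,325), single ribs at (675,40) and (545,340), so the choice is confirmed.

Run:
```python
from h import *
d=load("pics/t1.npz"); s=load("pics/s1.npz")
f=lambda o,c:(o[0]+(c[0]+.5)/10-.5,o[1]+(c[1]+.5)/10-.5)
P=lambda o,c,z:atz(d,*f(o,c),z)
def show(n,o,a,b,z):
    p,q=P(o,a,z),P(o,b,z);v=p-q;print(n,(p+q)/2,"len",np.linalg.norm(v),"ang",np.degrees(np.arctan2(v[1],v[0])))
L=(220,218);G=(351,192)
show("pips",L,(218,77),(197,318),.019)
print("disc",P(L,(209,198),.021))
show("notch",G,(157,68),(255,325),.15)
show("rib",G,(275,40),(145,340),.15)
show("pair",G,(362,132),(50,250),.15)
print("rim",P(G,(206,193),.15))
print("side lid",proj(s,P(L,(208.5,198),.021)),"grinder",proj(s,P(G,(206,193),.15)))
a=cv2.imread("pics/s1.png")
A=cv2.resize(a[240:280,277:317],(400,400),interpolation=cv2.INTER_CUBIC)
B=cv2.resize(a[135:175,264:304],(400,400),interpolation=cv2.INTER_CUBIC)
cv2.imwrite("pics/c2.png",np.hstack([np.clip(A*2.0,0,255).astype('uint8'),B]))
```

```text
pips [0.47403426 0.20594123 0.019     ] len 0.06928851308864789 ang -4.887939209555314
disc [0.4737604  0.20531701 0.021     ]
notch [ 0.53625175 -0.14863048  0.15      ] len 0.0715897700034626 ang 19.67544310574486
rib [ 0.53796253 -0.14977939  0.15      ] len 0.08594896275882284 ang -24.386625928805476
pair [ 0.53762145 -0.14871598  0.15      ] len 0.08730431534960455 ang -69.66759017824062
rim [ 0.5370881  -0.14867802  0.15      ]
side lid [297.76273019 259.4996453 ] grinder [284.30907073 150.5122294 ]
```

View pics/c2.png

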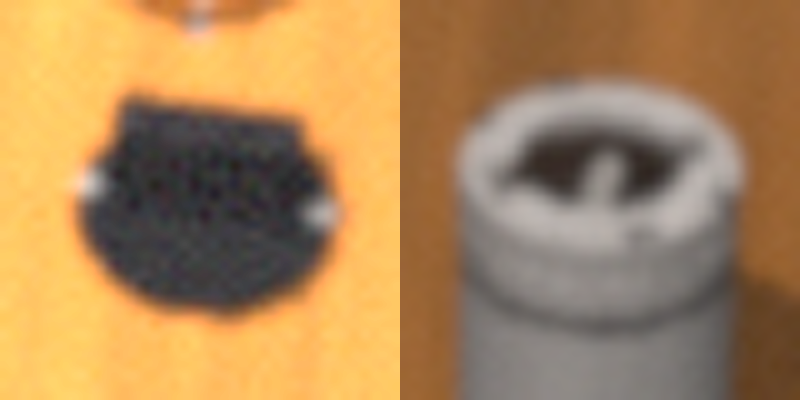

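>>> jog_arm([
  [1,0,0,0.85,1],
  [1,0,0,0.85,1],
  [1,-0.5,0,0.85,1],
  [1,-1,0,0.85,1],
  [1,-1,0,0.85,1],
  [1,-1,0,0.85,1],
  [1,-1,0,0,1],
  [1,-1,0,0,1],
  [1,-1,0,0,1],
  [0,-1,0,0,1],
  [0,-1,0,0,1],
  [0,-1,0,0,1],
], newtons=40)

```text
clock: 1.3
position: [0.472, -0.2889, 0.2309]
tool_rot: [-3.141, 0.001, -0.087]
force: [0.8, 0.3, -0.1]
grip_width: 0.0854
finger_force: 0.0
```

```bash
cat >> h.py <<'E'
def go(x,y,z=None,deg=None):
    o=bot.observe();p=o["position"];w=o["tool_rot"][2];c,s=np.cos(w),np.sin(w)
    dx,dy=x-p[0],y-p[1]
    print("pos",p.round(4),"yaw",np.degrees(w).round(2),"rp",o["tool_rot"][:2].round(3),"q",o["qpos"].round(2),"t",o["clock"])
    print("units x %.2f y %.2f"%((c*dx+s*dy)/.03,(s*dx-c*dy)/.03), "z %.2f"%((p[2]-z)/.03) if z is not None else "",
      "turn %.2f"%(((w-np.radians(deg)))/.08) if deg is not None else "", "F",o["force"].round(1),"M",o["moment"].round(2),"w",o["grip_width"].round(4),o["finger_force"])
E
python3 -c "
from h import *
go(.474,.2057,.1,-4.9)"
```

```text
pos [ 0.472  -0.2889  0.2309] yaw -4.98 rp [-3.141e+00  1.000e-03] q [ 0.45  0.41 -0.02  1.79  0.01  0.94 -1.22] t 1.3Traceback (most recent call last):
  File "<string>", line 3, in <module>
    go(.474,.2057,.1,-4.9)
    ~~^^^^^^^^^^^^^^^^^^^^
  File "h.py", line 21, in go
    "turn %.2f"%(((w-np.radians(deg)))/.08) if deg is not None else "", "F",o["force"].round(1),"M",o["moment"].round(2),"w",o["grip_width"].round(4),o["finger_force"])
                                                                                                                             ^^^^^^^^^^^^^^^^^^^^^
AttributeError: 'float' object has no attribute 'round'
```

>>> jog_arm([
  [-0.1,-1,0,0,1],
  [-0.1,-1,0,0,1],
  [-0.1,-1,0,0,1],
  [-0.1,-1,0,0,1],
  [-0.1,-1,0,0,1],
  [-0.1,-1,0,0,1],
  [-0.1,-1,0,0,1],
  [-0.1,-1,0,0,1],
  [-0.1,-1,0,0,1],
  [-0.1,-1,0,0,1],
  [-0.1,-1,0,0,1],
  [-0.1,-1,0,0,1],
])

```text
clock: 2.5
position: [0.4672, 0.0726, 0.2312]
tool_rot: [3.141, 0.0, -0.087]
force: [1.3, 0.8, 0.0]
grip_width: 0.0853
finger_force: 0.0
```

```bash
sed -i 's/o\["grip_width"\].round(4)/o["grip_width"]/' h.py
python3 -c "
from h import *
go(.474,.2057,.1,-4.9)"
```

```text
pos [0.4672 0.0726 0.2312] yaw -5.0 rp [3.141 0.   ] q [-0.14  0.29 -0.17  1.98  0.06  0.88 -2.  ] t 2.5
units x -0.16 y -4.44 z 4.37 turn -0.02 F [1.3 0.8 0. ] M [-0.03 -0.03  0.01] w 0.0852880627882309 0.0
```

>>> jog_arm([
  [0,-1,0.2,0,1],
  [-0.04,-1,0.5,0,1],
  [-0.04,-1,0.5,0,1],
  [-0.04,-1,0.5,0,1],
  [-0.04,-0.44,0.7,0,1],
  [0,0,1,0,1],
  [0,0,1,0,1],
  [0,0,0,0,1],
])

```text
clock: 3.3
position: [0.4724, 0.2038, 0.0963]
tool_rot: [3.139, 0.005, -0.087]
force: [-0.9, 0.1, 0.3]
grip_width: 0.0855
finger_force: 0.0
```

```bash
python3 -c "
from h import *
go(.474,.2057,.027,-4.9)"
```

```text
pos [0.4724 0.2038 0.0963] yaw -4.96 rp [3.139 0.005] q [-0.39  0.55 -0.18  1.99  0.16  0.62 -2.33] t 3.3
units x 0.05 y -0.07 z 2.31 turn -0.01 F [-0.9  0.1  0.3] M [-0.03 -0.01  0.02] w 0.08553759602152727 0.0
```

>>> jog_arm([
  [0.05,-0.07,0.8,0,1],
  [0,0,0.8,0,1],
  [0,0,0.5,0,1],
  [0,0,0.2,0,1],
  [0,0,0,0,0.5],
  [0,0,0,0,0.2],
  [0,0,0,0,0],
  [0,0,0,0,0],
  [0,0,0,0,0],
  [0,0,0,0,0],
  [0,0,0,0,0],
], newtons=60)

```text
clock: 4.4
position: [0.4763, 0.2065, 0.0307]
tool_rot: [-3.141, -0.001, -0.087]
force: [-0.5, -1.5, 7.4]
grip_width: 0.0132
finger_force: 62.4
```

```bash
python3 -c "
from h import *
go(.474,.2057,.2,-4.9)"
```

```text
pos [0.4763 0.2065 0.0307] yaw -5.01 rp [-3.141e+00 -1.000e-03] q [-0.41  0.67 -0.15  2.01  0.2   0.48 -2.37] t 4.4
units x -0.08 y 0.03 z -5.64 turn -0.02 F [-0.5 -1.5  7.4] M [-0.21  0.15 -0.02] w 0.013235005420118311 62.358713150024414
```

>>> jog_arm([
  [0,0,-0.3,0,0],
  [0,0,-0.7,0,0],
  [0,0,-1,0,0],
  [0,0,-1,0,0],
  [0,0,-1,0,0],
  [0,0,-1,0,0],
  [0,0,-1,0,0],
  [0,0,-0.6,0,0],
  [0,0.5,0,0,0],
  [0,1,0,0,0],
  [0,1,0,0,0],
  [0,1,0,0,0],
])

```text
clock: 5.6
position: [0.4659, 0.0999, 0.2277]
tool_rot: [3.141, 0.001, -0.087]
force: [1.1, -1.2, -1.2]
grip_width: 0.0128
finger_force: 61.1
```

```bash
python3 -c "
from h import *
go(.537,-.1485,.22,20.3)"
```

```text
pos [0.4659 0.0999 0.2277] yaw -5.0 rp [3.141e+00 1.000e-03] q [-0.18  0.3  -0.19  1.97  0.07  0.88 -2.07] t 5.6
units x 3.08 y 8.04 z 0.26 turn -5.52 F [ 1.1 -1.2 -1.2] M [ 0.02 -0.09 -0.05] w 0.012789805542778235 61.05592131614685
```

>>> jog_arm([
  [0,1,0,-0.9,0],
  [0,1,0,-0.9,0],
  [0.3,1,0,-0.9,0],
  [0.3,1,0,-0.9,0],
  [0,1,0,-0.9,0],
  [0,1,0,-0.9,0],
  [0,0.3,0,-0.1,0],
  [0,0,0,0,0],
])

```text
clock: 6.4
position: [0.5037, -0.0843, 0.2276]
tool_rot: [-3.141, 0.001, 0.35]
force: [-0.1, 0.1, -2.2]
grip_width: 0.0129
finger_force: 60.9
```

```bash
python3 -c "
from h import *
go(.537,-.1485,.22,20.3)"
```

```text
pos [ 0.5037 -0.0843  0.2276] yaw 20.03 rp [-3.141e+00  1.000e-03] q [ 0.19  0.35 -0.18  1.89  0.08  0.91 -1.25] t 6.4
units x 0.31 y 2.39 z 0.25 turn -0.06 F [-0.1  0.1 -2.2] M [-0.04 -0.04  0.  ] w 0.012893564635905293 60.914586782455444
```

>>> jog_arm([
  [0.15,0.8,0.2,-0.06,0],
  [0.16,0.8,0.2,0,0],
  [0,0.6,0.2,0,0],
  [0,0.19,0.1,0,0],
  [0,0,0,0,0],
  [0,0,0,0,0],
])

```text
clock: 7.0
position: [0.5378, -0.1456, 0.2073]
tool_rot: [-3.141, 0.0, 0.358]
force: [0.1, 0.5, -0.9]
grip_width: 0.0128
finger_force: 60.9
```

Run:
```python
from h import *
go(.537,-.1485,.168,20.3)
a=grab("top","pics/t2.png");s=grab("side","pics/s2.png")
o=bot.observe();p=o["position"]
for d in(a,s):
  print("exp disc top",proj(d,[p[0],p[1],p[2]-.0097]), "mouth",proj(d,[.537,-.1485,.15]))
  w=np.radians(20.3)
  for k in(1,-1): print(proj(d,[p[0]+k*.037*np.cos(w),p[1]+k*.037*np.sin(w),p[2]-.012]))
A=cv2.resize(a["pixels"][182:242,341:401,::-1],(400,400),interpolation=cv2.INTER_CUBIC)
B=cv2.resize(s["pixels"][115:175,254:314,::-1],(400,400),interpolation=cv2.INTER_CUBIC)
cv2.imwrite("pics/c3.png",np.clip(np.hstack([A,B])*1.5,0,255).astype('uint8'))
```

```text
pos [ 0.5378 -0.1456  0.2073] yaw 20.52 rp [-3.141  0.   ] q [ 0.28  0.45 -0.16  1.8   0.09  0.9  -1.13] t 7.0
units x -0.06 y 0.08 z 1.31 turn 0.05 F [ 0.1  0.5 -0.9] M [ 0.05 -0.   -0.  ] w 0.012812521888650619 60.9198796749115
exp disc top [373.10060187 208.96006115] mouth [371.0823282  210.88411805]
[367.55629123 195.36610011]
[378.36433102 222.77832533]
exp disc top [284.31766728 138.68014823] mouth [284.3326696  150.54515171]
[273.16775682 140.98820349]
[295.31516602 137.59912101]
```

View pics/c3.png

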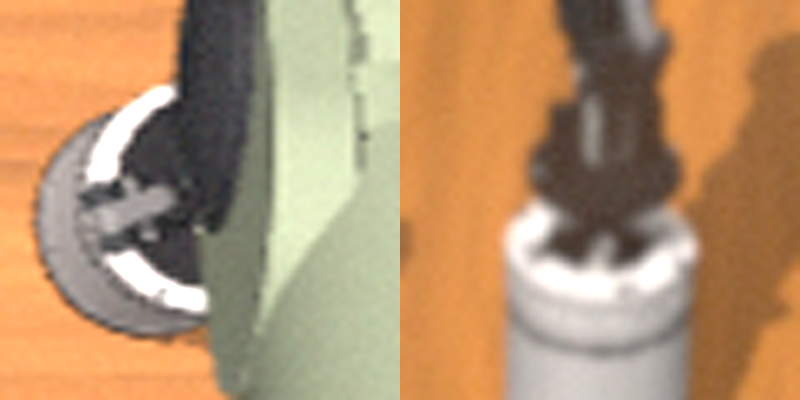

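The side crop shows the lid disc centred at about (284.6,140), right over the mouth and within a pixel of the expected position. The top crop is mostly hidden by the arm. The lid is hanging straight, so I descend.

>>> jog_arm([
  [-0.06,0.08,0.3,0.04,0],
  [0,0,0.4,0,0],
  [0,0,0.15,0,0],
  [0,0,0.15,0,0],
  [0,0,0,0,0],
])

```text
clock: 7.6
position: [0.537, -0.1494, 0.1766]
tool_rot: [-3.141, 0.001, 0.354]
force: [-0.6, -0.5, -1.0]
grip_width: 0.0131
finger_force: 60.9
```

```bash
python3 -c "
from h import *
go(.537,-.1485,.168,20.3)"
```

```text
pos [ 0.537  -0.1494  0.1766] yaw 20.31 rp [-3.141e+00  1.000e-03] q [ 0.28  0.48 -0.16  1.83  0.1   0.84 -1.14] t 7.6
units x 0.01 y -0.03 z 0.29 turn 0.00 F [-0.6 -0.5 -1. ] M [-0.05 -0.03 -0.02] w 0.013121565275540335 60.92039108276367
```

>>> jog_arm([
  [0,-0.03,0.12,0,0],
  [0,0,0.1,0,0],
  [0,0,0.08,0,0],
  [0,0,0.05,0,0],
  [0,0,0,0,0],
])

```text
clock: 8.1
position: [0.537, -0.1488, 0.1677]
tool_rot: [3.141, -0.0, 0.354]
force: [-5.3, 1.7, 15.8]
grip_width: 0.0127
finger_force: 63.3
```

```bash
python3 -c "
from h import *
go(.537,-.1485,.168,20.3)"
```

```text
pos [ 0.537  -0.1488  0.1677] yaw 20.29 rp [ 3.141 -0.   ] q [ 0.28  0.5  -0.15  1.84  0.1   0.82 -1.14] t 8.1
units x 0.00 y -0.01 z -0.01 turn -0.00 F [-5.3  1.7 15.8] M [0.4  1.37 0.05] w 0.012678973726540055 63.308597803115845
```

>>> jog_arm([
  [0,0,-0.1,0,0],
  [0,0,0,0,0],
  [0,0,0,0.7,0],
  [0,0,0,0.9,0],
  [0,0,0,0.9,0],
  [0,0,0,0.9,0],
  [0,0,0,0.9,0],
  [0,0,0,0.7,0],
  [0,0,0,0,0],
], newtons=90)

```text
clock: 9.0
position: [0.5368, -0.1494, 0.1698]
tool_rot: [3.141, 0.0, -0.047]
force: [-1.3, -5.0, 2.9]
grip_width: 0.0126
finger_force: 91.7
```

```bash
python3 -c "
from h import *
go(.537,-.1488,.168,-24.7)"
```

```text
pos [ 0.5368 -0.1494  0.1698] yaw -2.7 rp [3.141 0.   ] q [ 0.2   0.49 -0.05  1.84  0.03  0.81 -1.48] t 9.0
units x 0.01 y -0.02 z 0.06 turn 4.80 F [-1.3 -5.   2.9] M [-1.16  0.5  -0.3 ] w 0.012567186591204026 91.68449521064758
```

>>> jog_arm([
  [0,0,0.06,0.8,0],
  [0,0,0,0.9,0],
  [0,0,0,0.9,0],
  [0,0,0,0.8,0],
  [0,0,0,0.5,0],
  [0,0,0,0.5,0],
  [0,0,0,0.4,0],
  [0,0,0,0,0],
  [0,0,0,0,0],
])

```text
clock: 9.9
position: [0.5376, -0.1512, 0.1688]
tool_rot: [3.14, -0.003, -0.429]
force: [0.9, -14.0, 8.2]
grip_width: 0.0124
finger_force: 92.9
```

```bash
python3 -c "
from h import *
go(.537,-.1488,.1677,-24.7)"
```

```text
pos [ 0.5376 -0.1512  0.1688] yaw -24.6 rp [ 3.14e+00 -3.00e-03] q [ 0.13  0.49  0.05  1.84 -0.03  0.8  -1.81] t 9.9
units x -0.05 y -0.06 z 0.04 turn 0.02 F [  0.9 -14.    8.2] M [-3.05  0.32  0.18] w 0.012446163203119654 92.859206199646
```

>>> jog_arm([
  [0.02,0.05,0.03,0,0],
  [0,0,0,0,0],
  [0,0,0,0,0],
])

```text
clock: 10.2
position: [0.5378, -0.1515, 0.1684]
tool_rot: [3.141, -0.003, -0.428]
force: [-0.0, -6.6, 18.9]
grip_width: 0.0122
finger_force: 94.5
```

Run:
```python
from h import *
go(.537,-.1488,.1677,-24.7)
a=grab("top","pics/t3.png");s=grab("side","pics/s3.png")
w=np.radians(-24.7)
for d in(a,s):
  print("mouth",proj(d,[.537,-.1487,.15]))
  for k in(1,-1): print("rib",proj(d,[.537+k*.043*np.cos(w),-.1487+k*.043*np.sin(w),.15]),"pip",proj(d,[.537+k*.038*np.cos(w),-.1487+k*.038*np.sin(w),.155]))
A=cv2.resize(a["pixels"][192:232,351:391,::-1],(400,400),interpolation=cv2.INTER_CUBIC)
B=cv2.resize(s["pixels"][130:170,264:304,::-1],(400,400),interpolation=cv2.INTER_CUBIC)
cv2.imwrite("pics/c4.png",np.clip(np.hstack([A,B])*1.3,0,255).astype('uint8'))
```

```text
pos [ 0.5378 -0.1515  0.1684] yaw -24.54 rp [ 3.141e+00 -3.000e-03] q [ 0.13  0.49  0.05  1.84 -0.03  0.8  -1.8 ] t 10.2
units x -0.06 y -0.07 z 0.02 turn 0.04 F [-0.  -6.6 18.9] M [-1.17  0.91  0.28] w 0.01216511662501972 94.54968452453613
mouth [371.15914956 210.88360736]
rib [377.73115179 195.94651179] pip [377.30694075 197.47279496]
rib [364.55479514 225.89423423] pip [365.61887558 224.04032641]
mouth [284.33637716 150.50974766]
rib [272.85462591 146.74180719] pip [274.19030047 145.91778683]
rib [296.04687274 154.35275465] pip [294.73143528 152.63647616]
```

View pics/c4.png

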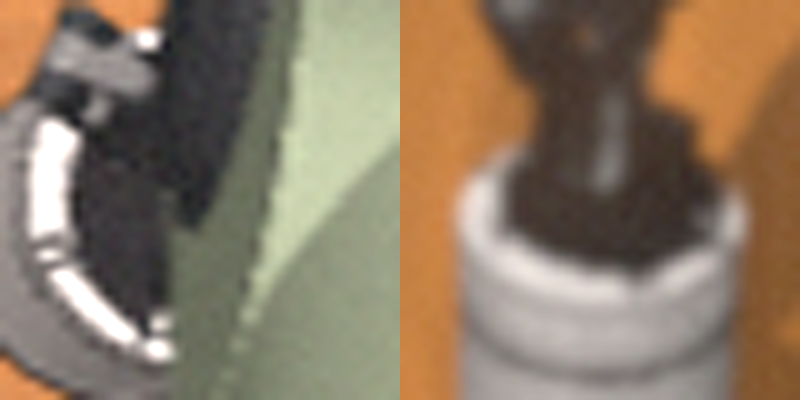

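The top crop shows the lower pip at about (366.6,224.2) beside the single rib; the other end is hidden by the arm. The side crop shows the disc down on the rim, with the lid about 2 mm off centre but inside its clearance. I'll relieve the side load, then hold and check stability.

>>> jog_arm([
  [0.01,0.03,0,0.03,0],
  [0,0,0,0,0],
  [0,0,0,0,0],
  [0,0,0,0,0],
  [0,0,0,0,0],
  [0,0,0,0,0],
])

```text
clock: 10.9
position: [0.5378, -0.1517, 0.1684]
tool_rot: [-3.141, -0.003, -0.43]
force: [0.1, -2.4, 18.6]
grip_width: 0.0123
finger_force: 94.6
```

Run:
```python
from h import *
go(.537,-.1488,.1677,-24.7)
s=grab("side","pics/s4.png")
B=s["pixels"][125:170,254:314,::-1]
cv2.imwrite("pics/c5.png",np.clip(cv2.resize(B,(800,600),interpolation=cv2.INTER_CUBIC)*1.8,0,255).astype('uint8'))
p=bot.observe()["position"];w=bot.observe()["tool_rot"][2]
for zz in(0,.002,.013):
  for k in(1,-1):
    q=(proj(s,[p[0]+k*.038*np.cos(w),p[1]+k*.038*np.sin(w),.155+zz])-[254,125])*800/60;print(zz,q.round())
```

```text
pos [ 0.5378 -0.1517  0.1684] yaw -24.65 rp [-3.141e+00 -3.000e-03] q [ 0.13  0.49  0.05  1.84 -0.03  0.8  -1.8 ] t 10.9
units x -0.07 y -0.08 z 0.02 turn 0.01 F [ 0.1 -2.4 18.6] M [-0.21  0.84  0.23] w 0.012325094915999627 94.55525994300842
0 [267. 272.]
0 [540. 361.]
0.002 [267. 265.]
0.002 [541. 354.]
0.013 [267. 228.]
0.013 [542. 317.]
```

View pics/c5.png

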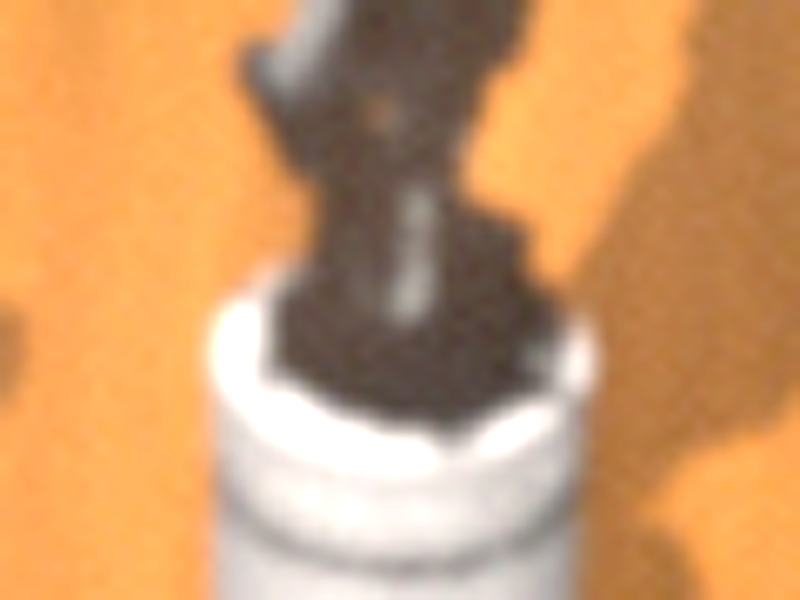

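The pip is at crop (540,365), against (540,361) expected for a seated lid at this angle, so the lid is home. The loads are steady, with the spring torque felt about z.

```bash
python3 -c "
from workcell import bot
print(bot.job_done())"
```

```text
the job is handed in; nothing more can be done
None
```

The dark lid is on the metal grinder, seated on the rim and twisted 45° clockwise to the run position, about 2 mm off centre but within its clearance; it is still gripped, the lock was not reached, and I handed the job in at about 11 s (no verdict was returned).

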